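# Release the transit lock of a measuring stage

### The arm

A 6-joint arm with a two-finger parallel gripper is mounted at the origin on the work surface. World frame = base frame: x ahead of the robot, y to its left, z up, the work surface at z = 0. Lengths are in m, angles in rad, forces in N, time in s.
With the tool pointing down it reaches from about 0.325 to 0.9 m from the base axis. Payload 6.1 kg.
Tool frame: the origin (TCP) lies midway between the tips of the shut fingers; the grasp point (between the pads) lies 19 mm behind it; x points along the fingers, y is the direction in which the jaws open and shut, and the axes are right-handed (so a half turn about x gives the same grasp; the last joint's range is limited). The gripper opens to 85 mm and grips with 20 to 120 N. Pads are 22 mm wide; open, the fingers measure 114 mm over their backs; the gripper's body (76 mm by 85 mm) begins 54 mm behind the grasp point. The pads swing forward as they close: fully open they stand 13 mm farther back than shut.
Start: joints at [1.194, 0.22, 1.526, -0, 1.395, -0.126], TCP at [0.155, 0.605, 0.231] pointing down, gripper open.
Joint ranges: [-2.98, 2.98], [-0.91, 2.08], [0.09, 2.57], [-1.24, 4.39], [0.2, 2.65], [-2.68, 2.68]. Speed limits (rad/s): [2.57, 2.57, 3.01, 3.14, 3.14, 3.14].

### API

Orientations are given as a rotation vector (axis times angle).
In Python, from bench import env, eyes, workorder, search_frame gives the robot as it stands.
- The arm moves only by the tool send_rows, never from a script. Its argument "moves" is a list of rows, each an object of numbers: "grip": the opening, from 0 (shut) to 1 (fully open); "tx", "ty", "tz": the shift along the tool's x, y, z in mm; "spin": the turn about the tool's x in degrees. In form: [{"grip": .., "tx": .., "ty": .., "tz": .., "spin": ..}, ...]. A call has 1 to 12 rows; each row shifts and turns the commanded pose from where the row before left it, along the tool's axes as they then stand; what a row does not reach is not made up. A row lasts 1/10 s, in which the tool goes at most 50 mm and 8.59 degrees, less where a joint would pass 70% of its speed; a pose out of reach is approached as far as the arm can. A call with a gripper value outside its range is refused whole. The fingers move at their own pace and stop on an object; "grip_force" is the grip in N (left out, the last holds). Time passes only in rows, so rows that do not move let the fingers close. It gives the time, the measured TCP pose, the force and the opening at its end, in the units of the state.
- env.sense(): the state, without advancing time (a new reading comes with each control period).
- eyes.camera(name): name is "scene" or "side" or "wrist"; returns a dict with "image" (420x560x3 uint8, red, green, blue), "z_map" (420x560 float32, m along the optical axis (not along the pixel's ray), 0 where there is no reading), "fx", "fy", "cx", "cy" (pixels), "view" (4x4, takes a point from world to camera coordinates). Camera axes: x right, y up, looking along -z (the intrinsics and any distortion apply to the point x, -y, -z); pixel columns grow to the right and rows downward; lengths in m; the calibration is good to about 2 mm. A picture is of the moment at which its call begins.
- workorder.finish_job(): hands the job in, once; it reports no verdict.
Trained networks look in a picture, given as the dict that the camera call returned (one of the last four; its "shot" number tells which), for a name from the list of things; names that differ only in an ending like _2 or _b are one class to them, and where a whole thing is asked for, a point or a joint stands for the part that bears it (a point fixed in the world has none). Each returns a list of dicts, best first, with "conf" (0 to 1); they miss things now and then, are a little off and sometimes report something else, mostly with a low value. They report only what shows in the picture. A call takes as long as a camera call.
- search_frame(picture, label): "extent" ([left, top, right, bottom] as shares, 0 to 1, of the picture: columns of its width, rows of its height, round what is visible of it).
The state is a dict: "time_s": time; "joint_pos": joint angles; "joint_vel": joint speeds; "joint_efforts": joint torques, N m; "position": TCP position; "ee_rot": TCP orientation; "contact_force": force on the tool from outside, world axes, zero at the start; "ft_torque": the same for the moment, N m; "opening": finger opening in m.
Only numpy, scipy, OpenCV 4.12 (cv2) and the standard library are available. Lean on these libraries where they do the work, as an engineer would, in place of code of your own. Each camera call takes 0.05 s, during which the arm holds its last target. There are 200 camera calls.

### The job

Free the measuring stage by drawing its transit bolt: with one fingertip press the long spring safety catch down and keep it down, while the other fingertip pushes the bolt's upright tab all the way along, out of its keeper. Then let the catch spring fully up behind the tab and move clear. Press and push gently, pinch or lift nothing, and leave everything else where it stands.

Things in the scene. Friction and masses are not known exactly. Their poses are not given: they have to be found in the camera images.
- stage: measuring stage fixed to the bench: white casting 295 (x) x 300 (y) x 45 mm, turned up to 25 degrees. On its deck (45 mm over the bench) the lock's two parts lie along stage y: catch bar centred at x -35 mm, bolt at x +15 mm. From x +60 mm on, a raised carriage with glass, 70 mm over the bench. Origin on the bench under the deck; x from catch to bolt, y the way the bolt is drawn, z up
- catch_top (a point): centre of the top face of the spring catch's press bar: steel, 22 mm wide (stage x), 100 mm long (stage y), top 69 mm over the bench when up. Goes straight down; it may be pressed anywhere along it and a fingertip may slide along it. From its side two teeth, 5 mm thick, tops 4 mm below its top, reach 16 mm towards the bolt and block the tab's wing unless the catch is down. Moves with the catch
- catch (a joint): how far the catch is pressed, m: 0 = up, 0.010 = bottomed. The spring pushes back with 2 N at the top, 6 N at the bottom; the teeth clear the wing from 0.005 on. Let up with the bolt part-way, it blocks the bolt
- tab_face (a point): centre of the face of the bolt's upright tab that is to be pushed (it looks to stage -y): a steel plate 22 mm wide (stage x), 10 mm thick (y), spanning 8 to 34 mm over the deck; this point is 21 mm over the deck and at the start 8 mm short (stage -y) of catch_top. Moves with the bolt
- wing (a point): tip of the wing, 6 mm thick and 10 mm tall (15 to 25 mm over the deck), that stands out 18 mm from the tab's side towards the catch. Point at the middle of its end. Moves with the bolt
- guide (a point): top centre of the fixed bolt guide on the -y side of the tab: 14 mm over the deck, 30 mm wide, 8 mm thick (stage y), this point 55 mm short of the tab's face at the start. Between it and the tab the bolt's flat bar lies open, 16 mm wide, top 10 mm over the deck: a fingertip fits there, above the bar. The keeper is beyond the guide
- bolt (a joint): how far the bolt is drawn, m: 0 = locked in the keeper (starts within 1 mm of it), 0.036 = fully drawn, at its stop. Grows as the tab moves to stage +y. Slides with about 3 N of friction and stays where it is left; from 0.032 on the catch can rise fully behind the tab's wing
- flange: bystander: turned aluminium flange, 48 mm across, 26 mm tall, standing on the glass of the stage; origin at the centre of its underside
- ring_gauge: bystander: dark steel ring, 48 mm across, 14 mm tall, lying on the glass of the stage; origin at the centre of its underside
- gauge_block: bystander: steel block 20 x 30 x 28 mm standing on the stage's deck, beyond the +y end of the catch; origin at the centre of its underside
- mouse: bystander: black computer mouse, 105 x 60 x 31 mm, on the bench on the +y side of the stage; origin at the centre of its underside
- joystick: bystander: white joystick box 110 x 150 x 45 mm, 106 mm tall with its stick, on the bench on the +y side of the stage; origin at the centre of its underside
- mug: bystander: blue mug, 82 mm across, 92 mm tall, on the bench on the -y side of the stage; origin at the centre of its underside
- screwdriver: bystander: screwdriver, 170 mm long, lying on the bench on the -y side of the stage; origin under its middle

How it is judged:
On the way, in this order (a step that is already met when the one before it is completed fails the run):
1. a fingertip presses the catch down while the bolt is still locked (value of joint catch above 0.005 m and contact force between the fingers and catch above 0.3 N and value of joint bolt below 0.006 m), for 0.1 s.
2. the bolt is fully drawn while the fingertip still holds the catch down (value of joint bolt above 0.032 m and value of joint catch above 0.0045 m and contact force between the fingers and catch above 0.3 N), for 0.1 s.
At the end, for the whole second after the job is handed in: the bolt is drawn by at least 32 of its 36 mm and at rest, and the catch has sprung up again to within 2 mm of its top (value of joint bolt above 0.032 m and value of joint catch below 0.002 m and not (velocity of joint bolt above 0.005 m/s) and not (velocity of joint bolt below -0.005 m/s)); the robot touches nothing.
It fails at once if the catch came up while the bolt was part-way (value of joint bolt between 0.007 and 0.028 m and value of joint catch below 0.0035 m).
It fails at once if the bolt was pinched or forced (over 40 N) (contact force between the fingers and bolt above 40 N).
It fails at once if the catch was pinched or forced (over 40 N) (contact force between the fingers and catch above 40 N).
It fails at once if a bystander was moved by more than 15 mm, or lifted (distance of any of flange, ring_gauge, gauge_block, mouse, joystick, mug, screwdriver from where it was at the start of the episode above 0.015 m).
It also fails if it takes over 35 s, if anything falls off the work surface, if the arm or the gripper's body presses on something with over 40 N, if the wrist force passes 120 N, or if a joint passes its speed limit or range.

## Working session

There is one attempt and no reset: what is moved stays moved. The work goes in short steps, Python scripts to look and compute and a tool call to move; the robot and the scene stay as the last step left them, time stands still between calls to the robot, and variables do not carry over. Pictures are saved under pics/ and viewed, about 8 in all and at most 12, crops included, and the job is handed in when it is done.

Besides the shell and the picture viewer there is one more tool, called after ">>>" as name([rows], argument=value, ...), one row to a line, values as JSON. send_rows: Moves the arm, as the interface text tells. Its arguments: {"type":"object","properties":{"moves":{"type":"array","items":{"type":"object","properties":{"grip":{"type":"number"},"tx":{"type":"number"},"ty":{"type":"number"},"tz":{"type":"number"},"spin":{"type":"number"}}}},"grip_force":{"type":"number"}},"required":["moves"]}

```bash
ls; mkdir -p pics; cat > h.py <<'E'
import numpy as np, cv2
from bench import env, eyes, workorder, search_frame
def pts(p):
    h,w=p["z_map"].shape
    u,v=np.meshgrid(np.arange(w),np.arange(h)); z=p["z_map"]
    c=np.stack([(u-p["cx"])/p["fx"]*z,-(v-p["cy"])/p["fy"]*z,-z],-1)
    V=np.array(p["view"]); R=V[:3,:3]; t=V[:3,3]
    W=(c-t)@R; W[z==0]=np.nan
    return W
def proj(p,P):
    V=np.array(p["view"]); c=V[:3,:3]@np.array(P)+V[:3,3]
    return p["fx"]*c[0]/-c[2]+p["cx"], p["cy"]+p["fy"]*c[1]/c[2]*1.0
E
python3 - <<'E'
from h import *
print(env.sense())
for n in ["scene","side","wrist"]:
    p=eyes.camera(n); W=pts(p); print(n,[k for k in p if k not in("image","z_map")],p["fx"],np.round(p["view"],3).tolist())
    cv2.imwrite(f"pics/{n}0.png",p["image"][...,::-1]); np.savez(f"{n}0.npz",W=W,im=p["image"])
    for l in ["stage","catch_top","tab_face","wing","guide","gauge_block","flange","ring_gauge","mouse","joystick","mug","screwdriver"]:
        r=search_frame(p,l)
        if r:
            e=np.array(r[0]["extent"])*[560,420,560,420]; a,b=int((e[0]+e[2])/2),int((e[1]+e[3])/2)
            print(l,round(r[0]["conf"],2),e.round().tolist(),W[min(b,419),min(a,559)].round(3))
E
```

```text
pics
{'time_s': 0.0, 'joint_pos': array([ 1.19387844e+00,  2.21214505e-01,  1.52763379e+00, -1.74906007e-05,
        1.39468810e+00, -1.26077582e-01]), 'joint_vel': array([ 0.0005208 ,  0.00073954,  0.00092141, -0.00013646, -0.0010714 ,
        0.00143041]), 'joint_efforts': array([ 8.43900598e-04, -4.96887231e+01, -3.89402962e+01, -2.27325393e-05,
        1.07174524e-02,  1.20002713e-05]), 'position': array([0.15490527, 0.60486834, 0.23019443]), 'ee_rot': array([ 0.19544113,  1.56227882, -0.19841159]), 'contact_force': array([-0.18414881, -0.45668506,  0.69033305]), 'ft_torque': array([-0.02579619, -0.01673165,  0.03489133]), 'opening': 0.08550259637892986}
scene ['fx', 'fy', 'cx', 'cy', 'view', 'shot'] 436.8927213450639 [[0.719, 0.695, -0.001, -0.45], [-0.551, 0.571, 0.609, 0.264], [0.424, -0.437, 0.793, -1.393], [0.0, 0.0, 0.0, 1.0]]
stage 0.96 [168.0, 174.0, 331.0, 320.0] [ 0.62  -0.087  0.066]
catch_top 0.96 [200.0, 198.0, 234.0, 223.0] [ 0.482 -0.067  0.068]
tab_face 0.79 [194.0, 199.0, 260.0, 251.0] [ 0.53  -0.077  0.064]
guide 0.74 [167.0, 177.0, 327.0, 315.0] [ 0.617 -0.09  
[... 881 characters left out ...]
104  0.046]
gauge_block 0.66 [222.0, 230.0, 237.0, 250.0] [0.463 0.026 0.072]
flange 0.65 [337.0, 238.0, 361.0, 258.0] [ 0.653 -0.114  0.088]
ring_gauge 0.62 [309.0, 206.0, 334.0, 225.0] [0.676 0.019 0.067]
mouse 0.98 [194.0, 205.0, 243.0, 233.0] [0.487 0.158 0.03 ]
joystick 0.71 [254.0, 156.0, 318.0, 209.0] [0.684 0.196 0.05 ]
mug 0.58 [381.0, 291.0, 457.0, 373.0] [ 0.682 -0.298  0.024]
screwdriver 0.86 [235.0, 378.0, 345.0, 395.0] [ 0.434 -0.283  0.02 ]
wrist ['fx', 'fy', 'cx', 'cy', 'view', 'shot'] 293.19792902900156 [[0.248, 0.969, 0.001, -0.624], [-0.927, 0.237, -0.291, 0.037], [-0.282, 0.071, 0.957, -0.379], [0.0, 0.0, 0.0, 1.0]]
mouse 0.7 [84.0, 406.0, 98.0, 420.0] [0.444 0.21  0.01 ]
```

```bash
python3 - <<'E'
from h import *
a=np.load("scene0.npz");b=np.load("side0.npz")
# zoomed crops
im1=cv2.resize(a["im"][165:330,160:345],None,fx=2.1,fy=2.1,interpolation=3)
im2=cv2.resize(b["im"][190:360,200:410],None,fx=1.9,fy=1.9,interpolation=3)
h=max(im1.shape[0],im2.shape[0]);c=lambda i:cv2.copyMakeBorder(i,0,h-i.shape[0],0,0,0)
cv2.imwrite("pics/crop0.png",np.hstack([c(im1),c(im2)])[...,::-1])
for n,d in(("scene",a),("side",b)):
    W=d["W"].reshape(-1,3); 
    m=(W[:,0]>.35)&(W[:,0]<.85)&(W[:,1]>-.3)&(W[:,1]<.1)
    # deck orientation: points at z .040-.050
    q=W[m&(abs(W[:,2]-.045)<.005)][:,:2].astype(np.float32); print(n,"deck",len(q),cv2.minAreaRect(q))
    q=W[m&(W[:,2]>.035)&(W[:,2]<.08)][:,:2].astype(np.float32); print("stage",len(q),cv2.minAreaRect(q))
    q=W[m&(abs(W[:,2]-.068)<.006)&(W[:,0]<.515)&(W[:,1]<0)][:,:2].astype(np.float32); print("catch",len(q),cv2.minAreaRect(q),q.min(0),q.max(0))
E
```

```text
scene deck 3803 ((0.5777961611747742, -0.1026078462600708), (0.3888600766658783, 0.29709476232528687), 86.23748779296875)
stage 12398 ((0.5779576301574707, -0.10265345871448517), (0.38915711641311646, 0.29708123207092285), 86.3365478515625)
catch 370 ((0.48647141456604004, -0.09358803927898407), (0.15531331300735474, 0.0563165657222271), 89.626953125) [ 0.458191   -0.17142314] [ 0.51474476 -0.01587939]
side deck 6572 ((0.5769982933998108, -0.1034291684627533), (0.3887704610824585, 0.29541414976119995), 86.52235412597656)
stage 17374 ((0.576988697052002, -0.10344377160072327), (0.38881638646125793, 0.2954123020172119), 86.52790069580078)
catch 616 ((0.4857645332813263, -0.09703901410102844), (0.05720917508006096, 0.15678241848945618), 0.44430771470069885) [ 0.45728734 -0.17523767] [ 0.5148657  -0.01870558]
```

View pics/crop0.png

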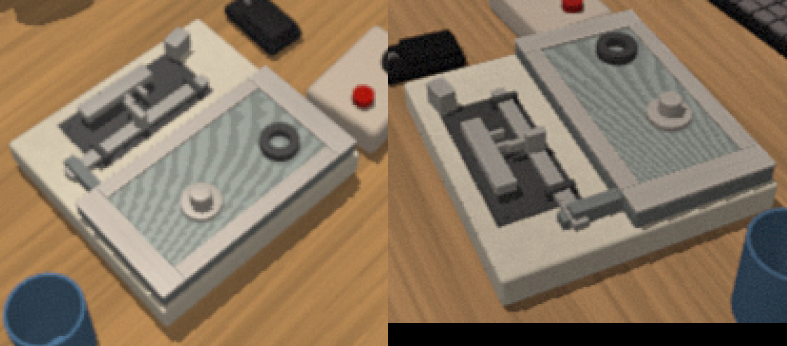

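```bash
python3 - <<'E'
from h import *
pool=[]
for n in("scene","side"):
    W=np.load(n+"0.npz")["W"].reshape(-1,3); 
    near=(abs(W[:,0]-.478)<.06)&(abs(W[:,1]+.07)<.09)
    Q=W[near&(W[:,2]>.066)&(W[:,2]<.073)]
    m=np.zeros(len(Q),bool)
    c=np.array([.478,-.070])
    for yaw in [0]:
        th=np.radians(-3.6)
        for _ in range(6):
            ex=np.array([np.cos(th),np.sin(th)]);ey=np.array([-ex[1],ex[0]])
            l=(Q[:,:2]-c)@np.stack([ex,ey],1); m=(abs(l[:,0])<.015)&(abs(l[:,1])<.06)
            r=Q[m][:,:2]; s=np.linalg.svd(r-r.mean(0))[2][0]; s=s*np.sign(s[1]); th=np.arctan2(-s[0],s[1]); 
            l=(Q[m][:,:2]-c)@np.stack([ex,ey],1); c=c+ex*(l[:,0].min()+l[:,0].max())/2+ey*(np.percentile(l[:,1],1)+np.percentile(l[:,1],99))/2
    print(n,m.sum(),"c",c.round(4),"yaw",np.degrees(th),"z",np.median(Q[m][:,2]),"ext",np.ptp(l,0))
    # in local frame: tab region, heights
    th=np.radians(-3.6)
    ex=np.array([np.cos(th),np.sin(th)]);ey=np.array([-ex[1],ex[0]])
    L=(W[:,:2]-c)@np.stack([ex,ey],1)
    def show(name,xa,xb,ya,yb,za,zb):
        k=(L[:,0]>xa)&(L[:,0]<xb)&(L[:,1]>ya)&(L[:,1]<yb)&(W[:,2]>za)&(W[:,2]<zb)
        if k.sum(): print(name,k.sum(),L[k].min(0).round(4),L[k].max(0).round(4),np.median(W[k,2]).round(4))
    show("tabtop",.03,.07,-.04,.04,.074,.085)
    show("guide",.03,.07,-.09,-.03,.056,.064)
    show("block",-.03,.03,.06,.12,.066,.08)
    show("carr edge",.08,.14,-.05,.05,.066,.08)
E
```

```text
scene 274 c [ 0.4772 -0.067 ] yaw -4.445401788786787 z 0.06934739700595607 ext [0.02964943 0.10071881]
tabtop 35 [ 0.0345 -0.0069] [0.0569 0.0032] 0.0787
guide 77 [ 0.0306 -0.0896] [ 0.068  -0.0306] 0.0581
block 76 [-0.029   0.0913] [-0.0034  0.1199] 0.0727
carr edge 648 [ 0.0884 -0.05  ] [0.1398 0.0497] 0.0684
side 392 c [ 0.4779 -0.0689] yaw -3.9072902889571792 z 0.06909121148661843 ext [0.02969941 0.09958393]
tabtop 58 [ 0.0318 -0.0072] [0.0544 0.004 ] 0.0786
guide 124 [ 0.0302 -0.0899] [ 0.0667 -0.03  ] 0.0589
block 115 [-0.0298  0.091 ] [-0.0071  0.1198] 0.0724
carr edge 861 [ 0.0878 -0.0499] [0.14   0.0499] 0.0685
```

```bash
cat >> h.py <<'E'
from scipy.spatial.transform import Rotation as Rn
TH=np.radians(-4.0)
ex=np.array([np.cos(TH),np.sin(TH),0]);ey=np.array([-ex[1],ex[0],0])
CT=np.array([.4721,-.0664,.069])   # catch_top
def S(x,y,z): return CT*[1,1,0]+ex*x+ey*y+np.array([0,0,z])  # rel. catch_top, mm-free, z over bench
def need(T):
    s=env.sense();R=Rn.from_rotvec(s["ee_rot"]).as_matrix()
    y=R[:,1]; a=np.arctan2(y[1],y[0]); 
    d=R.T@(np.array(T)-s["position"])*1000
    out=[]
    for k in (0,np.pi):
        e=(TH+k-a+np.pi)%(2*np.pi)-np.pi; out.append(round(-np.degrees(e) if R[2,0]<0 else np.degrees(e),2))
    print("t",s["time_s"],"pos",s["position"].round(4),"F",s["contact_force"].round(2),"open",round(s["opening"],4),"toolx",R[:,0].round(3),"tooly",R[:,1].round(3)); print("tool shift mm",d.round(1),"spin options",out,"j",s["joint_pos"].round(3))
E
python3 -c "
from h import *
need(S(.025,-.025,.231))"
```

```text
t 1.95 pos [0.1551 0.6054 0.2313] F [ 0.1  -0.19 -0.07] open 0.085 toolx [-0. -0. -1.] tooly [ 0.248  0.969 -0.   ]
tool shift mm [ 3.000e-01 -5.922e+02  5.029e+02] spin options [np.float64(79.63), np.float64(-100.37)] j [ 1.194  0.22   1.526  0.     1.395 -0.126]
```

>>> send_rows([
  {"grip": 0.42,"ty": -20,"tz": 17},
  {"grip": 0.42,"ty": -37,"tz": 31},
  {"grip": 0.42,"ty": -37,"tz": 31},
  {"grip": 0.42,"ty": -37,"tz": 31},
  {"grip": 0.42,"ty": -37,"tz": 31},
  {"grip": 0.42,"ty": -37,"tz": 31},
  {"grip": 0.42,"ty": -37,"tz": 31},
  {"grip": 0.42,"ty": -37,"tz": 31},
  {"grip": 0.42,"ty": -37,"tz": 31},
  {"grip": 0.42,"ty": -37,"tz": 31},
  {"grip": 0.42,"ty": -37,"tz": 31},
  {"grip": 0.42,"ty": -37,"tz": 31},
])

```text
schema error: expected keys grip, tx, ty, tz, spin
```

>>> send_rows([
  {"grip": 0.42,"ty": -37,"tz": 31},
  {"grip": 0.42,"ty": -37,"tz": 31},
  {"grip": 0.42,"ty": -37,"tz": 31},
  {"grip": 0.42,"spin": 8},
  {"grip": 0.42,"spin": 8},
  {"grip": 0.42,"spin": 8},
  {"grip": 0.42,"spin": 8},
  {"grip": 0.42,"spin": 8},
  {"grip": 0.42,"spin": 8},
  {"grip": 0.42,"spin": 8},
  {"grip": 0.42,"spin": 8},
])

```text
schema error: expected keys grip, tx, ty, tz, spin
```

>>> send_rows([
  {"grip": 0.42,"spin": 8},
  {"grip": 0.42,"spin": 7.6},
  {"grip": 0.42},
  {"grip": 0.42},
])

```text
schema error: expected keys grip, tx, ty, tz, spin
```

```bash
python3 -c "
from h import *
p=eyes.camera('wrist');np.savez('w1.npz',W=pts(p),im=p['image'],z=p['z_map'])
cv2.imwrite('pics/w1.png',p['image'][...,::-1])
print(np.round(p['view'],3).tolist())
for q in [S(0,0,.069),S(.05,-.008,.066),S(.05,-.063,.059),S(0,.05,.069),S(0,-.05,.069)]: print(np.round(proj(p,q)))
need(S(.025,-.025,.231))"
```

```text
[[0.248, 0.969, 0.001, -0.624], [-0.927, 0.237, -0.291, 0.037], [-0.282, 0.071, 0.957, -0.379], [0.0, 0.0, 0.0, 1.0]]
[-90. 495.]
[-76. 515.]
[-102.  513.]
[-60. 491.]
[-120.  499.]
t 2.0 pos [0.1551 0.6054 0.2313] F [-0.17  0.15 -1.  ] open 0.0855 toolx [-0. -0. -1.] tooly [ 0.248  0.969 -0.   ]
tool shift mm [ 3.000e-01 -5.922e+02  5.029e+02] spin options [np.float64(79.63), np.float64(-100.37)] j [ 1.194  0.22   1.526 -0.     1.395 -0.126]
```

View pics/w1.png

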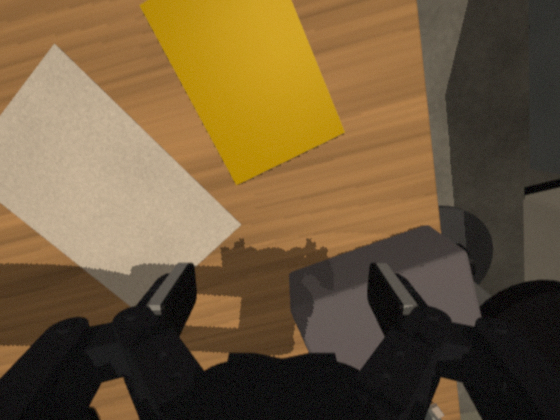

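The rows were refused because every key must be present, so the arm is still at its start. The wrist picture shows the bare bench and the two open fingers, at about (175,290) and (395,290).

>>> send_rows([
  {"grip": 0.42,"tx": 0,"ty": -20,"tz": 17,"spin": 0},
  {"grip": 0.42,"tx": 0,"ty": -37,"tz": 31,"spin": 0},
  {"grip": 0.42,"tx": 0,"ty": -37,"tz": 31,"spin": 0},
  {"grip": 0.42,"tx": 0,"ty": -37,"tz": 31,"spin": 0},
  {"grip": 0.42,"tx": 0,"ty": -37,"tz": 31,"spin": 0},
  {"grip": 0.42,"tx": 0,"ty": -37,"tz": 31,"spin": 0},
  {"grip": 0.42,"tx": 0,"ty": -37,"tz": 31,"spin": 0},
  {"grip": 0.42,"tx": 0,"ty": -37,"tz": 31,"spin": 0},
  {"grip": 0.42,"tx": 0,"ty": -37,"tz": 31,"spin": 0},
  {"grip": 0.42,"tx": 0,"ty": -37,"tz": 31,"spin": 0},
  {"grip": 0.42,"tx": 0,"ty": -37,"tz": 31,"spin": 0},
  {"grip": 0.42,"tx": 0,"ty": -37,"tz": 31,"spin": 0},
])

```text
time_s: 3.2
position: [0.3965, 0.1011, 0.2318]
ee_rot: [0.197, 1.56, -0.196]
contact_force: [1.6, 1.0, 1.1]
opening: 0.0361
```

>>> send_rows([
  {"grip": 0.42,"tx": 0,"ty": -37,"tz": 31,"spin": 0},
  {"grip": 0.42,"tx": 0,"ty": -37,"tz": 31,"spin": 0},
  {"grip": 0.42,"tx": 0,"ty": -37,"tz": 31,"spin": 0},
  {"grip": 0.42,"tx": 0,"ty": 0,"tz": 0,"spin": 8},
  {"grip": 0.42,"tx": 0,"ty": 0,"tz": 0,"spin": 8},
  {"grip": 0.42,"tx": 0,"ty": 0,"tz": 0,"spin": 8},
  {"grip": 0.42,"tx": 0,"ty": 0,"tz": 0,"spin": 8},
  {"grip": 0.42,"tx": 0,"ty": 0,"tz": 0,"spin": 8},
  {"grip": 0.42,"tx": 0,"ty": 0,"tz": 0,"spin": 8},
  {"grip": 0.42,"tx": 0,"ty": 0,"tz": 0,"spin": 8},
  {"grip": 0.42,"tx": 0,"ty": 0,"tz": 0,"spin": 8},
])

```text
time_s: 4.3
position: [0.4585, -0.0277, 0.2315]
ee_rot: [1.063, 1.296, -1.063]
contact_force: [-0.5, 0.3, 0.5]
opening: 0.0356
```

>>> send_rows([
  {"grip": 0.42,"tx": 0,"ty": 0,"tz": 0,"spin": 8},
  {"grip": 0.42,"tx": 0,"ty": 0,"tz": 0,"spin": 7.6},
  {"grip": 0.42,"tx": 0,"ty": 0,"tz": 0,"spin": 0},
  {"grip": 0.42,"tx": 0,"ty": 0,"tz": 0,"spin": 0},
])

```text
time_s: 4.7
position: [0.4585, -0.0277, 0.2314]
ee_rot: [1.258, 1.177, -1.257]
contact_force: [-0.4, 1.1, -0.5]
opening: 0.0363
```

```bash
python3 -c "
from h import *
p=eyes.camera('wrist');np.savez('w2.npz',W=pts(p),im=p['image'],z=p['z_map'],view=p['view'])
cv2.imwrite('pics/w2.png',p['image'][...,::-1])
for q in [S(0,0,.069),S(.05,-.008,.066),S(.05,-.063,.059),S(0,.05,.069),S(0,-.05,.069)]: print(np.round(proj(p,q)))
need(S(.025,-.025,.231))"
```

```text
[297. 228.]
[341. 234.]
[337. 275.]
[298. 183.]
[296. 269.]
t 4.75 pos [ 0.4585 -0.0277  0.2314] F [-0.3   0.33 -0.  ] open 0.0354 toolx [ 0. -0. -1.] tooly [ 0.998 -0.066  0.   ]
tool shift mm [ 0.4 41.  62.9] spin options [np.float64(0.21), np.float64(-179.79)] j [-0.232 -0.188  1.94   0.     1.39  -0.166]
```

View pics/w2.png

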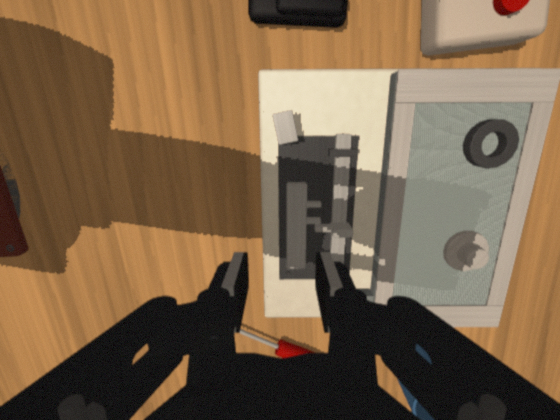

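The wrist view confirms the catch bar at columns 287–307, rows 182–270, and the tab near (340,228). Both match my projected points (298, 183..269) and (341,234), so I'm going down above it.

>>> send_rows([
  {"grip": 0.42,"tx": 0,"ty": 20,"tz": 32,"spin": 0.2},
  {"grip": 0.42,"tx": 0,"ty": 21,"tz": 33,"spin": 0},
  {"grip": 0.42,"tx": 30,"ty": 0,"tz": 0,"spin": 0},
  {"grip": 0.42,"tx": 40,"ty": 0,"tz": 0,"spin": 0},
  {"grip": 0.42,"tx": 40,"ty": 0,"tz": 0,"spin": 0},
  {"grip": 0.42,"tx": 30,"ty": 0,"tz": 0,"spin": 0},
  {"grip": 0.42,"tx": 8,"ty": 0,"tz": 0,"spin": 0},
  {"grip": 0.42,"tx": 0,"ty": 0,"tz": 0,"spin": 0},
])

```text
time_s: 5.55
position: [0.4939, -0.0951, 0.0823]
ee_rot: [1.261, 1.177, -1.263]
contact_force: [-0.2, -0.1, -0.5]
opening: 0.0358
```

```bash
python3 -c "
from h import *
need(S(.025,-.027,.080))
o=[]
for n in ('wrist','side','scene'):
    p=eyes.camera(n);W=pts(p)
    for q in [S(0,0,.069),S(.05,-.008,.066)]: print(n,np.round(proj(p,q)))
    if n=='wrist': c=cv2.resize(p['image'][120:,120:480],(400,333)) ; continue
    u,v=map(int,proj(p,S(.025,-.02,.08))); o.append(cv2.resize(p['image'][v-55:v+45,u-60:u+60],(400,333),interpolation=3)); 
o=[c]+o
cv2.imwrite('pics/m3.png',np.vstack([np.hstack([o[1],o[2]])])[...,::-1])
cv2.imwrite('pics/m3w.png',c[...,::-1])
"
```

```text
t 5.55 pos [ 0.4939 -0.0951  0.0823] F [-0.16 -0.05 -0.48] open 0.0358 toolx [-0.003  0.001 -1.   ] tooly [ 0.997 -0.071 -0.003]
tool shift mm [ 2.3  1.3 -0.1] spin options [np.float64(-0.1), np.float64(179.9)] j [-0.347  0.096  1.966 -0.     1.082 -0.276]
wrist [240. 210.]
wrist [329. 222.]
side [252. 268.]
side [279. 265.]
scene [214. 208.]
scene [224. 222.]
```

View pics/m3.png

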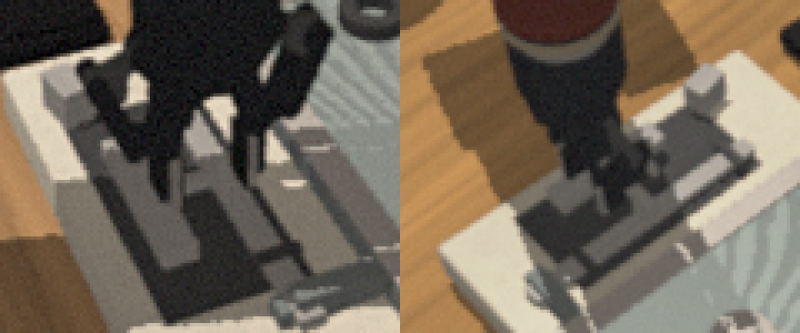

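The side crop shows the left fingertip over the catch bar at about (172,208) and the right fingertip over the bolt's flat bar at about (252,187). Next is the wrist view, for the lateral fit.

View pics/m3w.png

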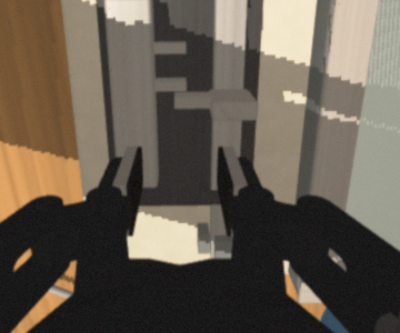

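Laterally both fit: the left fingertip (columns 115–142) is over the bar (108–157), and the right one (218–245) is behind the tab (211–257). Lowering until the spring is felt.

>>> send_rows([
  {"grip": 0.42,"tx": 8,"ty": 0,"tz": 0,"spin": 0},
  {"grip": 0.42,"tx": 6,"ty": 0,"tz": 0,"spin": 0},
  {"grip": 0.42,"tx": 0,"ty": 0,"tz": 0,"spin": 0},
])

```text
time_s: 6.0
position: [0.4942, -0.0952, 0.0687]
ee_rot: [1.262, 1.175, -1.263]
contact_force: [-0.2, -0.2, -0.6]
opening: 0.0356
```

>>> send_rows([
  {"grip": 0.42,"tx": 3,"ty": 0,"tz": 0,"spin": 0},
  {"grip": 0.42,"tx": 0,"ty": 0,"tz": 0,"spin": 0},
])

```text
time_s: 6.2
position: [0.4948, -0.0954, 0.0663]
ee_rot: [1.263, 1.174, -1.263]
contact_force: [-1.0, 0.1, 1.7]
opening: 0.0357
```

>>> send_rows([
  {"grip": 0.42,"tx": 2,"ty": 0,"tz": 0,"spin": 0},
  {"grip": 0.42,"tx": 0,"ty": 0,"tz": 0,"spin": 0},
])

```text
time_s: 6.4
position: [0.4949, -0.0954, 0.0644]
ee_rot: [1.263, 1.174, -1.262]
contact_force: [-1.1, 0.7, 3.4]
opening: 0.0356
```

>>> send_rows([
  {"grip": 0.42,"tx": 2,"ty": 0,"tz": 0,"spin": 0},
  {"grip": 0.42,"tx": 2,"ty": 0,"tz": 0,"spin": 0},
  {"grip": 0.42,"tx": 0,"ty": 0,"tz": 0,"spin": 0},
  {"grip": 0.42,"tx": 0,"ty": 0,"tz": 0,"spin": 0},
])

```text
time_s: 6.8
position: [0.4949, -0.0955, 0.0604]
ee_rot: [1.263, 1.174, -1.263]
contact_force: [-1.5, 0.7, 4.8]
opening: 0.0356
```

```bash
python3 -c "
from h import *
F=[]
for i in range(8):
    p=eyes.camera('side');F.append(env.sense()['contact_force'])
print(np.mean(F,0)); need(S(.025,-.02,.06))
cv2.imwrite('pics/m4.png',cv2.resize(p['image'][215:315,215:335],(480,400),interpolation=3)[...,::-1])
"
```

```text
[-0.89395952  0.14506777  4.68406729]
t 7.2 pos [ 0.4949 -0.0954  0.0604] F [-0.09 -0.51  4.72] open 0.0361 toolx [ 0. -0. -1.] tooly [ 0.997 -0.073  0.   ]
tool shift mm [ 0.4  0.2 -7.4] spin options [np.float64(-0.17), np.float64(179.83)] j [-0.347  0.131  1.976  0.     1.034 -0.274]
```

View pics/m4.png

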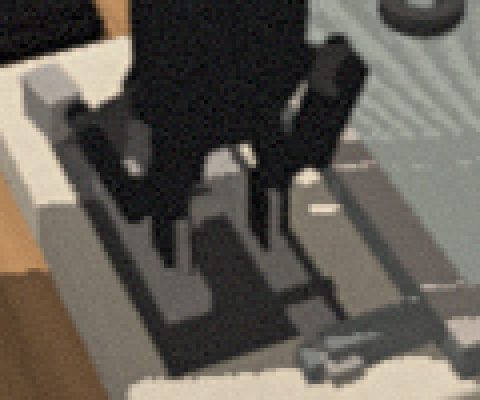

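The catch is down: 4.7 N corresponds to about 6.7 mm. The fingertip is on the bar at (180,265) and the other is behind the tab at (265,240). Pressing 1 mm more, then pushing.

>>> send_rows([
  {"grip": 0.42,"tx": 1,"ty": 0,"tz": 0,"spin": 0},
  {"grip": 0.42,"tx": 0,"ty": 0,"tz": -2,"spin": 0},
  {"grip": 0.42,"tx": 0,"ty": 0,"tz": -2,"spin": 0},
  {"grip": 0.42,"tx": 0,"ty": 0,"tz": -2,"spin": 0},
  {"grip": 0.42,"tx": 0,"ty": 0,"tz": -2,"spin": 0},
  {"grip": 0.42,"tx": 0,"ty": 0,"tz": 0,"spin": 0},
])

```text
time_s: 7.8
position: [0.4957, -0.0873, 0.0595]
ee_rot: [1.263, 1.173, -1.262]
contact_force: [-1.0, -2.8, 5.0]
opening: 0.0354
```

>>> send_rows([
  {"grip": 0.42,"tx": 0,"ty": 0,"tz": -2,"spin": 0},
  {"grip": 0.42,"tx": 0,"ty": 0,"tz": -2,"spin": 0},
  {"grip": 0.42,"tx": 0,"ty": 0,"tz": 0,"spin": 0},
])

```text
time_s: 8.1
position: [0.4959, -0.0839, 0.0595]
ee_rot: [1.262, 1.173, -1.263]
contact_force: [0.3, -5.1, 5.3]
opening: 0.0359
```

>>> send_rows([
  {"grip": 0.42,"tx": 0,"ty": 0,"tz": -2.5,"spin": 0},
  {"grip": 0.42,"tx": 0,"ty": 0,"tz": -2.5,"spin": 0},
  {"grip": 0.42,"tx": 0,"ty": 0,"tz": -2.5,"spin": 0},
  {"grip": 0.42,"tx": 0,"ty": 0,"tz": -2.5,"spin": 0},
  {"grip": 0.42,"tx": 0,"ty": 0,"tz": 0,"spin": 0},
])

```text
time_s: 8.6
position: [0.4965, -0.0739, 0.0595]
ee_rot: [1.262, 1.173, -1.263]
contact_force: [-0.3, -5.0, 5.0]
opening: 0.0357
```

>>> send_rows([
  {"grip": 0.42,"tx": 0,"ty": 0,"tz": -2.5,"spin": 0},
  {"grip": 0.42,"tx": 0,"ty": 0,"tz": -2.5,"spin": 0},
  {"grip": 0.42,"tx": 0,"ty": 0,"tz": -2.5,"spin": 0},
  {"grip": 0.42,"tx": 0,"ty": 0,"tz": -2.5,"spin": 0},
  {"grip": 0.42,"tx": 0,"ty": 0,"tz": -2.5,"spin": 0},
  {"grip": 0.42,"tx": 0,"ty": 0,"tz": 0,"spin": 0},
])

```text
time_s: 9.2
position: [0.4973, -0.0613, 0.0595]
ee_rot: [1.262, 1.173, -1.263]
contact_force: [-1.4, -5.9, 5.4]
opening: 0.0358
```

```bash
python3 -c "
from h import *
p=eyes.camera('side'); need(S(.025,.01,.06))
cv2.imwrite('pics/m5.png',cv2.resize(p['image'][205:305,215:335],(480,400),interpolation=3)[...,::-1])
"
```

```text
t 9.25 pos [ 0.4973 -0.0614  0.0595] F [-1.16 -5.15  6.42] open 0.0357 toolx [-0.    -0.001 -1.   ] tooly [ 0.997 -0.072  0.   ]
tool shift mm [-0.5  0.2 -3.2] spin options [np.float64(-0.16), np.float64(179.84)] j [-2.800e-01  1.260e-01  1.984e+00 -1.000e-03  1.032e+00 -2.070e-01]
```

View pics/m5.png

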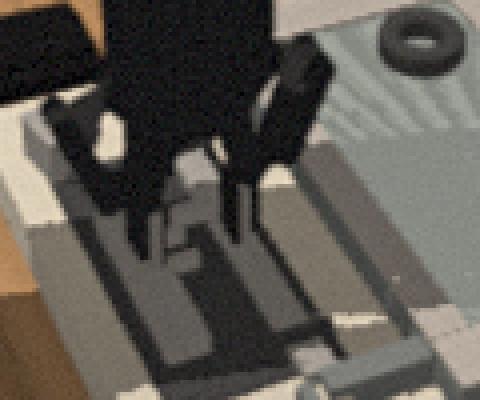

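The catch is still down, with the fingertip at (150,260). The bolt is moving along with the right finger and its bar is exposed behind it. I'm continuing to the stop.

>>> send_rows([
  {"grip": 0.42,"tx": 0,"ty": 0,"tz": -2.5,"spin": 0},
  {"grip": 0.42,"tx": 0,"ty": 0,"tz": -2.5,"spin": 0},
  {"grip": 0.42,"tx": 0,"ty": 0,"tz": -2.5,"spin": 0},
  {"grip": 0.42,"tx": 0,"ty": 0,"tz": 0,"spin": 0},
])

```text
time_s: 9.65
position: [0.4978, -0.0539, 0.0595]
ee_rot: [1.262, 1.173, -1.263]
contact_force: [-1.7, -4.4, 6.4]
opening: 0.0359
```

>>> send_rows([
  {"grip": 0.42,"tx": 0,"ty": 0,"tz": -1.5,"spin": 0},
  {"grip": 0.42,"tx": 0,"ty": 0,"tz": 0,"spin": 0},
])

```text
time_s: 9.85
position: [0.4979, -0.0525, 0.0595]
ee_rot: [1.262, 1.173, -1.263]
contact_force: [-1.0, -5.9, 7.0]
opening: 0.0358
```

>>> send_rows([
  {"grip": 0.42,"tx": 0,"ty": 0,"tz": -1,"spin": 0},
  {"grip": 0.42,"tx": 0,"ty": 0,"tz": 0,"spin": 0},
])

```text
time_s: 10.05
position: [0.4979, -0.0516, 0.0595]
ee_rot: [1.261, 1.173, -1.263]
contact_force: [-1.5, -6.2, 6.6]
opening: 0.0357
```

>>> send_rows([
  {"grip": 0.42,"tx": 0,"ty": 0,"tz": -1,"spin": 0},
  {"grip": 0.42,"tx": 0,"ty": 0,"tz": 0,"spin": 0},
])

```text
time_s: 10.25
position: [0.4979, -0.0506, 0.0595]
ee_rot: [1.261, 1.173, -1.263]
contact_force: [-2.3, -5.9, 5.7]
opening: 0.0359
```

>>> send_rows([
  {"grip": 0.42,"tx": 0,"ty": 0,"tz": -1,"spin": 0},
  {"grip": 0.42,"tx": 0,"ty": 0,"tz": 0,"spin": 0},
])

```text
time_s: 10.45
position: [0.498, -0.0503, 0.0595]
ee_rot: [1.26, 1.172, -1.264]
contact_force: [-2.7, -9.9, 6.8]
opening: 0.0358
```

>>> send_rows([
  {"grip": 0.42,"tx": 0,"ty": 0,"tz": -0.6,"spin": 0},
  {"grip": 0.42,"tx": 0,"ty": 0,"tz": 0,"spin": 0},
  {"grip": 0.42,"tx": 0,"ty": 0,"tz": 0,"spin": 0},
])

```text
time_s: 10.75
position: [0.498, -0.0503, 0.0595]
ee_rot: [1.26, 1.172, -1.264]
contact_force: [-2.5, -11.2, 6.2]
opening: 0.0355
```

Position stalled at y = -0.0503 while the force rose to 11 N, so the bolt is at its stop. Backing off the tab a little, then lifting.

>>> send_rows([
  {"grip": 0.42,"tx": 0,"ty": 0,"tz": 2,"spin": 0},
  {"grip": 0.42,"tx": 0,"ty": 0,"tz": 2,"spin": 0},
  {"grip": 0.42,"tx": 0,"ty": 0,"tz": 0,"spin": 0},
  {"grip": 0.42,"tx": -3,"ty": 0,"tz": 0,"spin": 0},
  {"grip": 0.42,"tx": -4,"ty": 0,"tz": 0,"spin": 0},
  {"grip": 0.42,"tx": -5,"ty": 0,"tz": 0,"spin": 0},
  {"grip": 0.42,"tx": -20,"ty": 0,"tz": 0,"spin": 0},
  {"grip": 0.42,"tx": -40,"ty": 0,"tz": 0,"spin": 0},
  {"grip": 0.42,"tx": -40,"ty": 0,"tz": 0,"spin": 0},
  {"grip": 0.42,"tx": -40,"ty": 0,"tz": 0,"spin": 0},
  {"grip": 0.42,"tx": 0,"ty": -30,"tz": 0,"spin": 0},
  {"grip": 0.42,"tx": 0,"ty": 0,"tz": 0,"spin": 0},
])

```text
time_s: 11.95
position: [0.466, -0.0502, 0.212]
ee_rot: [1.262, 1.174, -1.263]
contact_force: [0.4, -0.0, 0.2]
opening: 0.0357
```

```bash
python3 - <<'E'
from h import *
need(S(0,0,.2))
o=[]
for n in ("side","wrist"):
    p=eyes.camera(n); W=pts(p).reshape(-1,3)
    Ls=np.stack([(W-CT)@ex,(W-CT)@ey],1)
    k=(abs(Ls[:,0])<.008)&(abs(Ls[:,1])<.045)&(W[:,2]>.05)&(W[:,2]<.08); print(n,"catch top z",k.sum(),np.nanmedian(W[k,2]))
    k=(abs(Ls[:,0]-.05)<.009)&(abs(Ls[:,1])<.06)&(W[:,2]>.074)&(W[:,2]<.085)
    if k.any(): print("tab top y",Ls[k,1].min(),Ls[k,1].max(),"(start -.008..+.002)")
    im=p["image"]; im=im[195:305,205:350] if n=="side" else im[100:330,180:480]
    o.append(cv2.resize(im,(400,304),interpolation=3))
cv2.imwrite("pics/m6.png",np.hstack(o)[...,::-1])
E
```

```text
t 11.95 pos [ 0.466  -0.0502  0.212 ] F [ 0.42 -0.01  0.2 ] open 0.0357 toolx [-0.    -0.001 -1.   ] tooly [ 0.997 -0.073 -0.   ]
tool shift mm [12.   7.2 15.7] spin options [np.float64(-0.17), np.float64(179.83)] j [-2.750e-01 -1.470e-01  1.941e+00 -1.000e-03  1.348e+00 -2.020e-01]
side catch top z 286 0.06939127046124077
tab top y 0.02660566024426878 0.037738109609778296 (start -.008..+.002)
wrist catch top z 1342 0.0687387581141504
tab top y 0.028917322663579922 0.03862611905037191 (start -.008..+.002)
```

View pics/m6.png

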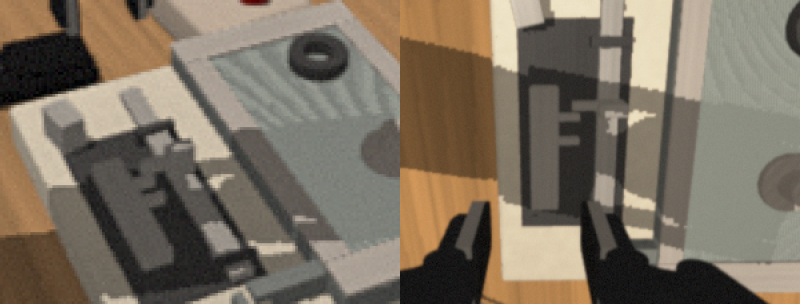

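The catch is up again (top at 69 mm). The tab has moved about 36 mm and its wing now stands beyond both teeth (wing row 105, teeth rows 118 and 140 in the wrist crop). The arm is clear, so I'm handing in.

```bash
python3 -c "
from h import *
print(workorder.finish_job())"
```

```text
the job is handed in; nothing more can be done
None
```

The bolt is fully drawn, the catch is back up behind the tab, and I've handed the job in at about 12 s of the 35 s allowed. `finish_job` gives no verdict.

**What I did:**
- One fingertip pressed the catch down about 7.5 mm, judging by the spring force of 5–7 N.
- The other fingertip pushed the tab along with about 6 N sideways. It reached the bolt's stop, where the tool stalled and the force rose to 11 N.
- I then backed off the tab by a few millimetres and lifted straight up.

**Last checks:**
- **Catch:** its top measured 69 mm over the bench in both the side and wrist cameras, which means fully up.
- **Bolt:** the tab had moved about 35–37 mm from its start, and in the picture its wing stands beyond both teeth.
- **Arm:** contact force was near zero, with the tool 0.21 m over the bench.
- **Bystanders:** those in the last picture looked undisturbed. I did not measure their positions again, and the mug and screwdriver were out of that picture.

**What went wrong or disagreed:**
- My first move calls were refused because every key must be present. The arm had not moved, and I sent them again.
- My first depth fit of the catch was about 5 mm off across the bar. I corrected it from the tab's position, and the wrist view agreed.

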